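Lock a culture plate into the shaker nest with its barrel bolt

TASK

Get the culture plate on the shaker ready to shake: with the fingertips push it back between its rails until it sits fully home against the back stops, then push the upright ball handle of the barrel bolt along its slot until the bolt has shot fully across the plate's front edge. Now push the handle over into the short leg of the L-shaped slot, right to its end, so that the bolt is locked. Only push, never lift the plate, and leave the other things on the bench where they lie.

Things in the scene. Friction and masses are not known exactly. Their poses are not given: they have to be found in the camera images.
- shaker: Low white microplate shaker fixed on the bench, housing 190 (x) x 240 (y) mm; its grey metal platform (184 x 244 mm) has its top 76 mm above the bench. Origin: centre of the underside, on the bench; x from the control panel in front to the back, y left, z up; turned up to 0.3 rad. The plate's nest is on the left of the platform, the barrel bolt at its right front.
- nest_home (a point): Point on the platform top where the plate's origin is when home, at shaker (32, 38, 76) mm; axes as the shaker's. Nest open to the front. Two back stops, 15 mm high, have their faces 43 mm behind it (+x). Side rails, 12 mm high, run from 22 mm in front of it to 38 mm behind it, with short flared mouths in front of that, and leave the plate 2 mm on either side.
- plate: Clear 24-well culture plate with its lid on (one rigid piece), 86 (x) x 128 (y) x 17 mm, about 90 g, loose, axes nearly as the shaker's. Origin: centre of its underside. It lies flat on the platform, already between the rails, 22 to 40 mm short of home (towards the front, -x of the shaker).
- barrel: The bolt's barrel, a steel tube 25 mm thick and 76 mm long on a 50 mm wide foot. Origin: on the tube's axis (along shaker y, 89 mm above the bench) below the handle as drawn back, at shaker (-18, -92, 89) mm; axes as the shaker's. Tube ends at y -16 and +60 mm. Its slot is an L: a long leg on top from y 0 to 42 mm for the pin, and at that left end a short leg down the back (+x) side.
- bolt (a joint): Slide of the bolt, a steel rod 10 mm thick, in m: 0 drawn back to the right (-y), 0.042 shot fully left (+y), its tip then 29 mm along the plate's front edge with 2 mm to spare. If the plate is not home its side stops the rod. Starts at 0 to 0.008; takes about 3 N and stays where left (no spring). Once locked it can slip back only to about 0.040.
- bolt_handle (a joint): Turn of the handle about the rod's axis, in rad: 0 upright, 0.90 pushed over to the back (+x of the shaker), at the end of the slot's short leg: locked. In the long leg the handle only stands upright (play up to 0.2); it turns only when joint bolt is above about 0.040. Takes about 1 N at the ball and stays where left.
- handle_ball (a point): Centre of the black ball, 16 mm across, at the end of the bolt's handle, a pin 7 mm thick; 46 mm from the rod's axis. Upright it is 135 mm above the bench, at shaker (-18, -92 + slide, 135) mm; locked at about (18, -50, 118) mm. The barrel's top is 103 mm above the bench (end rings).
- marker: Black-capped marker pen, 126 mm long, 14 mm thick, lying in front of the shaker: leave it. Origin: centre of its underside.
- cap: Purple tube cap, 34 mm across and 16 mm high, lying in front of the shaker on the right: leave it. Origin: centre of its underside.
- tweezers: Steel tweezers, 125 mm long, 10 mm high, lying on the bench to the right of the shaker: leave them. Origin: centre of the underside.
- timer: White lab timer, 64 x 68 x 20 mm, on the bench to the right: leave it. Origin: centre of its underside.
There are look-alikes about, which are no part of the job. What is meant by the plate is not turquoise, and is the larger of those in its own colour.

How it is judged:
By the outcome, as a careful person would: the job done as asked, in the order asked, and still so for the second after the job is handed in, with the robot touching nothing.
It also fails if it takes over 45 s, if anything falls off the work surface, if the arm or the gripper's body presses on something with over 40 N, if the wrist force passes 120 N, or if a joint passes its speed limit or range.

ROBOT

A 6-joint arm with a two-finger parallel gripper is mounted at the origin on a cart in front of the work surface, level with it; the furniture and walls round the work are solid. World frame = base frame: x ahead of the robot, y to its left, z up, the work surface at z = 0. Lengths are in m, angles in rad, forces in N, time in s.
With the tool pointing down it reaches from about 0.2 to 0.875 m from the base axis. Payload 3.4 kg.
Tool frame: the origin (TCP) lies on the centre line of the jaws, within the pads' length; the fingertips stand 11 mm ahead of it and the grasp point (between the pads) lies 8 mm behind it; z points along the fingers, y is the line along which they close (so a half turn about z gives the same grasp; the last joint's range is limited). The gripper opens to 94 mm and grips with 3 to 60 N. Pads are 16 mm wide; open, the fingers measure 119 mm over their backs; the gripper's body (75 mm by 177 mm) begins 78 mm behind the grasp point.
Start: joints at [-1.433, 0.276, 1.505, -0, 1.361, -0.121], TCP at [0.147, -0.556, 0.216] pointing down, gripper open.
Joint ranges: [-2.89, 2.89], [-0.75, 2.08], [0.22, 2.7], [-1.18, 4.32], [0.11, 2.71], [-2.7, 2.7]. Speed limits (rad/s): [2.57, 2.57, 3.14, 3.14, 3.14, 3.14].

INTERFACE

Orientations are given as a unit quaternion [w, x, y, z].
In Python, from rig import state, read_camera, calibration, close_job, search_frame gives the robot as it stands.
- The arm moves only by the tool drive_tool, never from a script. Its argument "targets" is a list of rows, each a list of 7 numbers: the closure, from -1 (fully open) to 1 (shut), then the shift along the tool's x, y, z normalised to -1 to 1, where 1 is 20 cm, then the turn, a rotation vector about the tool's x, y, z normalised to -1 to 1, where 1 is 360 degrees. In form: [[jaw, x, y, z, wx, wy, wz], ...]. A call has 1 to 10 rows; each row shifts and turns the commanded pose from where the row before left it, along the tool's axes as they then stand; what a row does not reach is not made up. A row lasts 1/12 s, in which the tool goes at most 41.7 mm and 7.16 degrees, less where a joint would pass 70% of its speed; a pose out of reach is approached as far as the arm can. A call with a number of a shift or a turn outside -1 to 1 is refused whole. A call with a gripper value outside its range is refused whole. The fingers move at their own pace and stop on an object; "force" is the grip in N (left out, the last holds). Time passes only in rows, so rows that do not move let the fingers close. It gives the time, the measured TCP pose, the force, the opening and the grip force at its end, in the units of the state.
- state(): the state, without advancing time (a new reading comes with each control period).
- read_camera(name): name is "scene" or "top"; returns (picture, depth): 400x640x3 uint8, red, green, blue; 400x640 float32, m along the optical axis (not along the pixel's ray), 0 where there is no reading.
- calibration(name): a dict with "camera_matrix" (3x3 intrinsics, pixels), "eye" and "attitude" of the camera in the world. Camera axes: x right, y up, looking along -z (the intrinsics and any distortion apply to the point x, -y, -z); pixel columns grow to the right and rows downward; lengths in m; the calibration is good to about 2 mm. A picture is of the moment at which its call begins. calibration takes no time and is no camera call.
- close_job(): hands the job in; it is judged then, once.
Trained networks look in the newest picture that a camera, given by its name, has taken for a name from the list of things; names that differ only in an ending like _2 or _b are one class to them, and where a whole thing is asked for, a point or a joint stands for the part that bears it (a point fixed in the world has none). Each returns a list of dicts, best first, with "p" (0 to 1); they miss things now and then, are a little off and sometimes report something else, mostly with a low value. They report only what shows in the picture. A call takes as long as a camera call. They do not tell look-alikes from the thing itself.
- search_frame(name, camera): "bbox" ([left, top, right, bottom] in pixels, round what is visible of it).
The state is a dict: "time": time; "q": joint angles; "dq": joint speeds; "tau": joint torques, N m; "tcp_pos": TCP position; "tool_rot": TCP orientation; "ft_force": force on the tool from outside, world axes, zero at the start; "torque": the same for the moment, N m; "gripper_width": finger opening in m; "finger_force": force on a finger pad.
Only numpy, scipy, OpenCV 4.12 (cv2) and the standard library are available. Lean on these libraries where they do the work, as an engineer would, in place of code of your own. Each camera call takes 0.05 s, during which the arm holds its last target. There are 200 camera calls.

## Working session

There is one attempt and no reset: what is moved stays moved. The work goes in short steps, Python scripts to look and compute and a tool call to move; the robot and the scene stay as the last step left them, time stands still between calls to the robot, and variables do not carry over. Pictures are saved under pics/ and viewed, at most 10 in all, crops included, and the job is handed in when it is done.

Besides the shell and the picture viewer there is one more tool, called after ">>>" in YAML: its name, and indented under it one key for each argument. drive_tool: Moves the arm, as the interface text tells. Its arguments: {"type":"object","properties":{"targets":{"type":"array","items":{"type":"array","items":{"type":"number"}}},"force":{"type":"number"}},"required":["targets"]}

```bash
mkdir -p pics; cat > h.py <<'E'
import numpy as np, cv2
from rig import state, read_camera, calibration, close_job, search_frame
from scipy.spatial.transform import Rotation as R
def cal(n):
    c=calibration(n); K=np.array(c["camera_matrix"]); e=np.array(c["eye"]); a=np.array(c["attitude"])
    M=a if a.shape==(3,3) else R.from_quat(np.r_[a[1:],a[0]]).as_matrix()
    return K,e,M,c
def cloud(n,d):
    K,e,M,c=cal(n); v,u=np.mgrid[:d.shape[0],:d.shape[1]]
    p=np.stack([(u-K[0,2])/K[0,0]*d,-(v-K[1,2])/K[1,1]*d,-d],-1)
    return p@M.T+e
def proj(n,p):
    K,e,M,c=cal(n); q=(np.atleast_2d(p)-e)@M; q=q*[1,-1,-1]; r=q@K.T; return r[:,:2]/r[:,2:]
E
python3 - <<'E'
from h import *
for n in("scene","top"):
    im,d=read_camera(n); cv2.imwrite(f"pics/{n}0.png",im[:,:,::-1]); np.savez(f"{n}0.npz",im=im,d=d)
    print(n,calibration(n))
    for k in("shaker","plate","barrel","handle_ball"):
        print(k,[(np.round(x["bbox"]).tolist(),round(x["p"],2)) for x in search_frame(k,n)])
s=state();print(s["time"],s["tool_rot"],s["ft_force"])
E
```

```text
scene {'camera_matrix': array([[447.35172309,   0.        , 318.2548634 ],
       [  0.        , 447.35172309, 206.13116011],
       [  0.        ,   0.        ,   1.        ]]), 'eye': array([ 0.04830238, -0.97699178,  0.67239854]), 'attitude': array([ 0.83866014,  0.48664994, -0.12323369, -0.21126869])}
shaker [([277.0, 192.0, 370.0, 265.0], 0.9)]
plate [([300.0, 188.0, 341.0, 220.0], 0.83), ([259.0, 195.0, 280.0, 213.0], 0.59), ([304.0, 305.0, 376.0, 360.0], 0.57)]
barrel [([309.0, 204.0, 336.0, 236.0], 0.84)]
handle_ball []
top {'camera_matrix': array([[374.26393229,   0.        , 321.01754094],
       [  0.        , 374.26393229, 196.58557377],
       [  0.        ,   0.        ,   1.        ]]), 'eye': array([ 0.32865046, -0.13090377,  1.02707319]), 'attitude': array([ 0.71811992,  0.073711  , -0.07141129, -0.68831018])}
shaker [([255.0, 151.0, 365.0, 240.0], 0.57)]
plate [([266.0, 169.0, 322.0, 207.0], 0.9), ([213.0, 193.0, 241.0, 230.0], 0.88), ([409.0, 226.0, 447.0, 273.0], 0.59)]
barrel [([319.0, 194.0, 348.0, 219.0], 0.77)]
handle_ball [([318.0, 197.0, 348.0, 218.0], 0.22)]
0.5 [3.31618034e-05 9.91636225e-01 1.29064308e-01 3.46023840e-06] [-0.66792852  0.14426342 -0.52085877]
```

View pics/scene0.png

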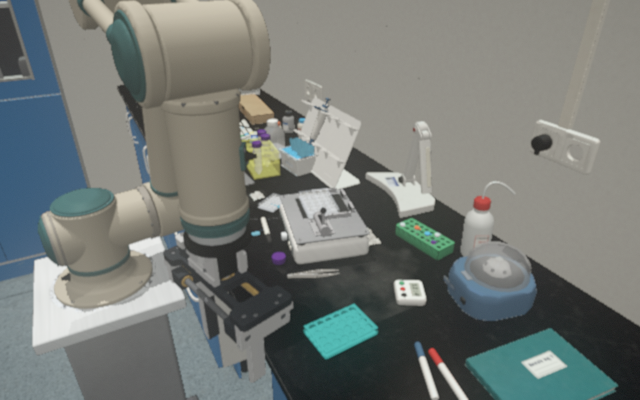

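View pics/top0.png

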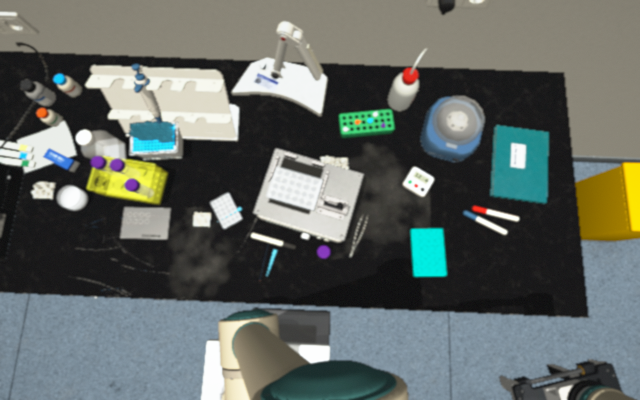

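The scene camera shows the shaker at about (325,225). In the top view it is at (310,195), with the white plate at (294,188) and the bolt at (335,205). Next I'll fit the shaker's pose from the depth data.

```bash
python3 - <<'E'
from h import *
for n in("top","scene"):
    z=np.load(f"{n}0.npz"); P=cloud(n,z["d"]); im=z["im"]
    sub=np.zeros(P.shape[:2],bool)
    if n=="top": sub[140:250,245:375]=1
    else: sub[180:270,270:375]=1
    for lo,hi in((.066,.086),(.05,.12)):
        m=sub&(P[...,2]>lo)&(P[...,2]<hi)&(z["d"]>0)
        k,l,st,_=cv2.connectedComponentsWithStats(m.astype(np.uint8)); i=1+st[1:,4].argmax()
        q=P[l==i]; print(n,lo,len(q),cv2.minAreaRect((q[:,:2]*1000).astype(np.float32)), "z med",np.median(q[:,2]))
    # table check
    m=sub&(P[...,2]<.03)&(z["d"]>0); print("table z",np.median(P[m][:,2]))
z=np.load("top0.npz")
c=cv2.resize(z["im"][140:250,245:375,::-1],None,fx=6,fy=5.45,interpolation=cv2.INTER_CUBIC); cv2.imwrite("pics/c1.png",c)
E
```

```text
top 0.066 4402 ((535.9216918945312, -91.64973449707031), (244.18252563476562, 184.17782592773438), 75.41471862792969) z med 0.07626740030003959
top 0.05 6518 ((534.1587524414062, -91.16752624511719), (244.19908142089844, 187.790771484375), 75.39228057861328) z med 0.0773233134622478
table z 0.0002351719790270046
scene 0.066 2522 ((536.1674194335938, -90.94766235351562), (250.68038940429688, 184.4396209716797), 75.13860321044922) z med 0.07483232946877261
scene 0.05 3990 ((535.7450561523438, -90.72566223144531), (250.73387145996094, 186.62660217285156), 75.293701171875) z med 0.07515378160521236
table z -0.0009618475541523508
```

View pics/c1.png

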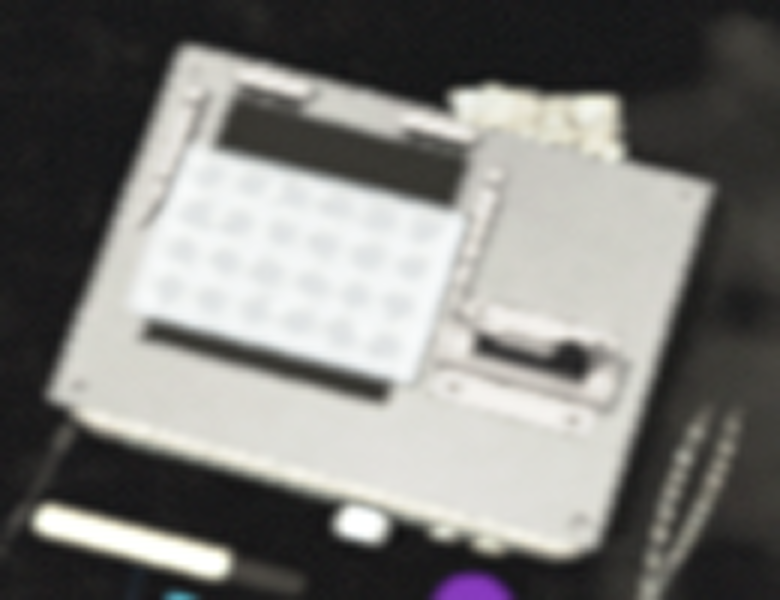

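The crop shows the plate ahead of its dark pad gap at crop (340,150), and the ball drawn back to the right at about crop (580,355). Next I'll refine both in the shaker frame.

```bash
cat >> h.py <<'E'
C=np.array([.536,-.0914]); Y=-0.255
Rz=np.array([[np.cos(Y),-np.sin(Y)],[np.sin(Y),np.cos(Y)]])
def w2s(p): p=np.array(p,float); q=p.copy(); q[...,:2]=(p[...,:2]-C)@Rz; return q*1000
def s2w(x,y): return C+Rz@np.array([x,y])/1000
E
python3 - <<'E'
from h import *
for n in("top","scene"):
    z=np.load(f"{n}0.npz"); S=w2s(cloud(n,z["d"])); ok=z["d"]>0
    X,Yy,Z=S[...,0],S[...,1],S[...,2]
    m=ok&(abs(Z-93)<5)&(X>-75)&(X<55)&(Yy>-40)&(Yy<115)
    k,l,st,_=cv2.connectedComponentsWithStats(m.astype(np.uint8)); i=1+st[1:,4].argmax(); q=S[l==i]
    print(n,"plate",cv2.minAreaRect(q[:,:2].astype(np.float32)),np.median(q[:,2]),np.percentile(q,[1,99],axis=0).round(1).tolist())
    m=ok&(Z>122)&(abs(X)<92)&(abs(Yy)<120); q=S[m]; print("ball",len(q),q.mean(0),q.min(0),q.max(0))
    m=ok&(Z>84)&(X>60)&(X<92)&(Yy>-30)&(Yy<110); q=S[m]; print("stops",len(q),q.min(0),q.max(0),q.mean(0))
    for y in(-92,-88,-84): print(proj(n,np.r_[s2w(-18,y),.135]).round(1))
s=state(); print("tcp",w2s(s["tcp_pos"]))
E
```

```text
top plate ((0.13812637329101562, 41.71855926513672), (83.14219665527344, 132.80552673339844), 0.645768940448761) 92.91550076112009 [[-40.7, -23.8, 88.3], [41.1, 100.0, 96.7]]
ball 35 [-18.60612245 -87.29656434 139.39737237] [-25.10854592 -94.67972029 134.42512681] [-10.72685445 -79.39696647 142.80438059]
stops 107 [ 60.18158733 -29.88565063  84.04790101] [ 84.16972336 108.14938542  95.12742918] [77.64630192 39.7588807  89.55777437]
[[342.1 205.2]]
[[340.5 204.8]]
[[338.9 204.3]]
scene plate ((0.6010780334472656, 33.727134704589844), (83.01416015625, 145.02711486816406), 0.9463967680931091) 91.32990495598192 [[-40.5, -34.9, 88.2], [41.0, 101.2, 94.8]]
ball 40 [-18.79737985 -90.41172843 135.17197792] [-26.46558864 -96.98540738 124.50572465] [-10.95156719 -81.39086511 144.30435878]
stops 63 [ 60.2135654  -29.74232472  84.00372862] [ 84.25201532 106.93523567  92.88329478] [77.17612242 37.42172903 87.71271902]
[[323.7 211.1]]
[[323.3 210.2]]
[[322.9 209.4]]
tcp [-259.09640353 -547.52588562  216.48086599]
```

>>> drive_tool:
  targets:
    - [-0.05,0,0,0,0,0,0.0164]
    - [-0.05,0,0,0,0,0,0.0164]
    - [-0.05,0,0,0,0,0,0.0164]
    - [-0.05,0,0,0,0,0,0.0164]
    - [-0.05,0,0,0,0,0,0.0162]
  force: 20

```text
time: 0.92
tcp_pos: [0.1471, -0.5559, 0.2165]
tool_rot: [0.0, 0.992, -0.13, 0.0]
ft_force: [-0.6, -0.4, 1.2]
gripper_width: 0.0644
finger_force: 0.0
```

>>> drive_tool:
  targets:
    - [-0.05,0.06,-0.15,0,0,0,0]
    - [-0.05,0.06,-0.15,0,0,0,0]
    - [-0.05,0.06,-0.15,0,0,0,0]
    - [-0.05,0.06,-0.15,0,0,0,0]
    - [-0.05,0.06,-0.15,0,0,0,0]
    - [-0.05,0.06,-0.15,0,0,0,0]
    - [-0.05,0.06,-0.15,0,0,0,0]
    - [-0.05,0.06,-0.15,0,0,0,0]
    - [-0.05,0.06,-0.15,0,0,0,0]
    - [-0.05,0.06,-0.15,0,0,0,0]

```text
time: 1.75
tcp_pos: [0.3397, -0.2945, 0.2167]
tool_rot: [0.0, 0.992, -0.127, 0.0]
ft_force: [1.0, -0.8, -0.2]
gripper_width: 0.0491
finger_force: 0.0
```

```bash
cat > s.py <<'E'
from h import *
s=state(); M=R.from_quat(np.r_[s["tool_rot"][1:],s["tool_rot"][0]]).as_matrix()
f=np.array(s["ft_force"]); f[:2]=f[:2]@Rz
print("t",s["time"],"tcp_s",w2s(s["tcp_pos"]).round(1),"F_s",f.round(2),"yaw_err",round(np.arctan2(M[1,0],M[0,0])-Y,4),"tz",M[:,2].round(3),"w",s["gripper_width"],"q",np.round(s["q"],2))
E
python3 s.py
```

```text
t 1.75 tcp_s [-138.7 -246.1  216.7] F_s [ 1.14 -0.52 -0.21] yaw_err -0.0004 tz [ 0.    -0.001 -1.   ] w 0.04914272602157368 q [-0.87  0.08  1.75 -0.    1.31  0.96]
```

>>> drive_tool:
  targets:
    - [-0.05,0.035,-0.142,0,0,0,0]
    - [-0.05,0.035,-0.142,0,0,0,0]
    - [-0.05,0.035,-0.142,0,0,0,0]
    - [-0.05,0.035,-0.142,0,0,0,0]
    - [-0.05,0.035,-0.142,0,0,0,0]
    - [-0.05,0.035,-0.142,0,0,0,0]
    - [-0.05,0.035,-0.142,0,0,0,0]
    - [-0.05,0.035,-0.142,0,0,0,0]
    - [-0.05,0.035,-0.142,0,0,0,0]
    - [-0.05,0.035,-0.142,0,0,0,0]

```text
time: 2.58
tcp_pos: [0.4789, -0.0373, 0.2167]
tool_rot: [0.0, 0.992, -0.127, 0.0]
ft_force: [-0.0, -0.1, -0.3]
gripper_width: 0.0496
finger_force: 0.0
```

>>> drive_tool:
  targets:
    - [-0.05,0,0,0,0,0,0]
    - [-0.05,0,0,0,0,0,0]

```text
time: 2.75
tcp_pos: [0.4787, -0.0378, 0.2164]
tool_rot: [0.0, 0.992, -0.126, -0.0]
ft_force: [-0.8, -0.1, 0.4]
gripper_width: 0.0495
finger_force: 0.0
```

```bash
python3 s.py
```

```text
t 2.75 tcp_s [-69.   37.4 216.4] F_s [-0.72 -0.31  0.39] yaw_err 0.0029 tz [-0. -0. -1.] w 0.04951056099824288 q [-0.22  0.13  1.69 -0.    1.31  1.6 ]
```

>>> drive_tool:
  targets:
    - [-0.05,0,0,0.15,0,0,0]
    - [-0.05,0,0,0.15,0,0,0]
    - [-0.05,0,0,0.13,0,0,0]
    - [-0.05,0,0,0.1,0,0,0]
    - [-0.05,0,0,0.08,0,0,0]
    - [-0.05,0,0,0,0,0,0]
    - [-0.05,0,0,0,0,0,0]

```text
time: 3.33
tcp_pos: [0.4775, -0.0397, 0.0941]
tool_rot: [0.0, 0.992, -0.128, -0.001]
ft_force: [0.3, -0.4, -0.0]
gripper_width: 0.0493
finger_force: 0.0
```

>>> drive_tool:
  targets:
    - [-0.05,0.02,0,0,0,0,0]
    - [-0.05,0.02,0,0,0,0,0]
    - [-0.05,0.02,0,0,0,0,0]
    - [-0.05,0.02,0,0,0,0,0]
    - [-0.05,0.02,0,0,0,0,0]
    - [-0.05,0.02,0,0,0,0,0]
    - [-0.05,0.02,0,0,0,0,0]
    - [-0.05,0.02,0,0,0,0,0]
    - [-0.05,0.02,0,0,0,0,0]
    - [-0.05,0.02,0,0,0,0,0]

```text
time: 4.17
tcp_pos: [0.5174, -0.0489, 0.0944]
tool_rot: [0.0, 0.992, -0.127, -0.0]
ft_force: [-0.9, -0.4, 1.5]
gripper_width: 0.0494
finger_force: 0.7
```

```bash
python3 s.py; python3 - <<'E'
from h import *
im,d=read_camera("scene"); cv2.imwrite("pics/p1.png",cv2.resize(im[160:280,250:410,::-1],None,fx=5,fy=5,interpolation=cv2.INTER_CUBIC))
E
```

```text
t 4.1667 tcp_s [-28.8  36.4  94.4] F_s [-0.76 -0.57  1.53] yaw_err -0.0001 tz [-0.  0. -1.] w 0.04936009091257728 q [-0.23  0.29  1.81 -0.    1.04  1.6 ]
```

View pics/p1.png

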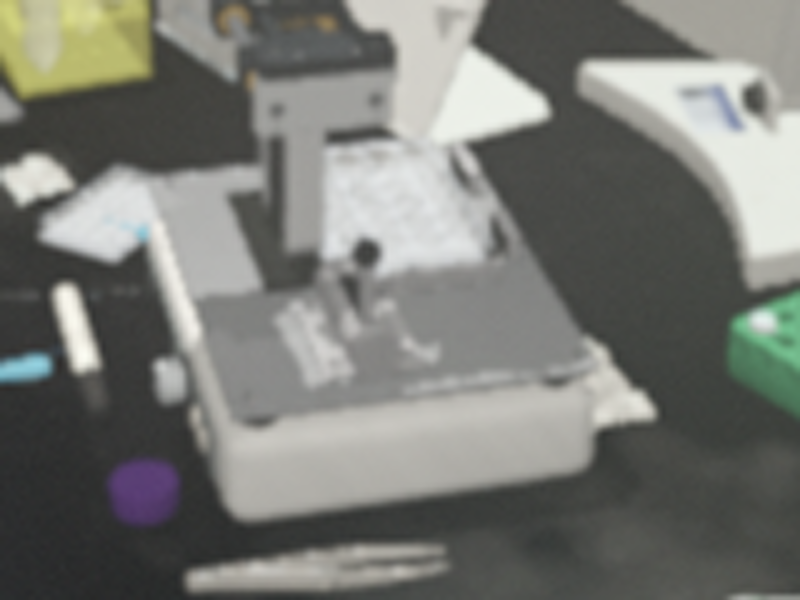

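The crop shows both fingertips at crop (300,240) behind the plate's front edge, with the plate sliding straight. I'll keep pushing slowly until the force rises.

>>> drive_tool:
  targets:
    - [-0.05,0.012,0,0,0,0,0]
    - [-0.05,0.012,0,0,0,0,0]
    - [-0.05,0.01,0,0,0,0,0]
    - [-0.05,0.005,0,0,0,0,0]
    - [-0.05,0,0,0,0,0,0]

```text
time: 4.63
tcp_pos: [0.5246, -0.0508, 0.0944]
tool_rot: [0.0, 0.992, -0.127, -0.0]
ft_force: [-1.2, 0.4, -0.6]
gripper_width: 0.0491
finger_force: 0.4
```

```bash
python3 s.py
```

```text
t 4.6333 tcp_s [-21.2  36.4  94.4] F_s [-1.29  0.1  -0.57] yaw_err -0.0002 tz [-0.  0. -1.] w 0.04913628891745107 q [-0.23  0.3   1.79 -0.    1.04  1.6 ]
```

>>> drive_tool:
  targets:
    - [-0.05,0.005,0,0,0,0,0]
    - [-0.05,0.005,0,0,0,0,0]
    - [-0.05,0,0,0,0,0,0]

```text
time: 4.88
tcp_pos: [0.5247, -0.0508, 0.0943]
tool_rot: [-0.0, 0.992, -0.127, -0.002]
ft_force: [-4.3, 2.0, 3.9]
gripper_width: 0.0488
finger_force: 2.6
```

>>> drive_tool:
  targets:
    - [-0.05,0.005,0,0,0,0,0]
    - [-0.05,0.005,0,0,0,0,0]
    - [-0.05,0,0,0,0,0,0]

```text
time: 5.13
tcp_pos: [0.5247, -0.0509, 0.0943]
tool_rot: [-0.0, 0.992, -0.127, -0.004]
ft_force: [-8.0, 2.8, 7.8]
gripper_width: 0.0494
finger_force: 4.2
```

```bash
python3 s.py
```

```text
t 5.1333 tcp_s [-21.1  36.4  94.3] F_s [-8.43  0.66  7.76] yaw_err -0.0001 tz [-0.008  0.002 -1.   ] w 0.04936858064680156 q [-0.23  0.31  1.79 -0.    1.05  1.6 ]
```

>>> drive_tool:
  targets:
    - [-0.05,-0.025,0,0,0,0,0]
    - [-0.05,-0.04,0,0,0,0,0]
    - [-0.05,-0.04,0,0,0,0,0]
    - [0.5,0,0,-0.1,0,0,0]
    - [1,0,0,-0.15,0,0,0]
    - [1,0,0,-0.15,0,0,0]
    - [1,0,0,0,0,0,0]

```text
time: 5.72
tcp_pos: [0.512, -0.0473, 0.1801]
tool_rot: [0.001, 0.992, -0.127, 0.006]
ft_force: [0.0, -0.3, 0.7]
gripper_width: 0.0261
finger_force: 0.0
```

>>> drive_tool:
  targets:
    - [1,0.02,0.13,0,0,0,0]
    - [1,0.02,0.13,0,0,0,0]
    - [1,0.02,0.13,0,0,0,0]
    - [1,0.02,0.13,0,0,0,0]
    - [1,0.02,0.13,0,0,0,0]
    - [1,0.01,0.13,0,0,0,0]
    - [1,0,0,0,0,0,0]
    - [1,0,0,0,0,0,0]

```text
time: 6.38
tcp_pos: [0.4897, -0.2037, 0.1739]
tool_rot: [-0.0, 0.992, -0.129, -0.0]
ft_force: [0.1, 0.7, -0.1]
gripper_width: 0.0007
finger_force: 0.0
```

```bash
python3 s.py; cat > look.py <<'E'
from h import *
import sys
for n in("top","scene"):
    im,d=read_camera(n); S=w2s(cloud(n,d)); ok=d>0; X,Yy,Z=S[...,0],S[...,1],S[...,2]
    cv2.imwrite(f"pics/{sys.argv[1]}_{n}.png",cv2.resize((im[140:250,245:375] if n=="top" else im[160:280,250:410])[...,::-1],None,fx=5,fy=5,interpolation=cv2.INTER_CUBIC))
    m=ok&(abs(Z-93)<4)&(X>-75)&(X<72)&(Yy>-20)&(Yy<95); q=S[m]; print(n,"plate n",len(q),np.percentile(q,[1,50,99],axis=0).round(1).tolist()) if len(q) else 0
    m=ok&(Z>108)&(Z<148)&(X>-40)&(X<40)&(Yy>-110)&(Yy<-30)&(im.max(-1)<70); q=S[m]; print("ball",len(q),q.mean(0).round(1) if len(q) else 0)
E
python3 look.py a
```

```text
t 6.3833 tcp_s [ -16.5 -120.4  173.9] F_s [-0.1   0.65 -0.11] yaw_err -0.0028 tz [ 0.  0. -1.] w 0.0007049279311621469 q [-0.53  0.24  1.67  0.    1.24  1.3 ]
top plate n 572 [[-8.8, 4.0, 89.3], [33.2, 54.3, 93.1], [71.7, 94.5, 96.8]]
ball 16 [-22.2 -86.7 139.5]
scene plate n 298 [[-8.7, -18.8, 89.1], [43.2, 33.7, 91.4], [71.9, 93.0, 94.2]]
ball 1 [-21.1 -96.8 138.3]
```

>>> drive_tool:
  targets:
    - [1,-0.01,0.01,0.1,0,0,0]
    - [1,0,0,0.1,0,0,0]
    - [1,0,0,0.045,0,0,0]
    - [1,0,0,0,0,0,0]
    - [1,0,0,0,0,0,0]

```text
time: 6.9
tcp_pos: [0.4878, -0.2035, 0.1254]
tool_rot: [-0.0, 0.992, -0.127, -0.0]
ft_force: [-0.1, 0.6, 0.2]
gripper_width: 0.0002
finger_force: 0.0
```

>>> drive_tool:
  targets:
    - [1,0,-0.02,0,0,0,0]
    - [1,0,-0.02,0,0,0,0]
    - [1,0,-0.02,0,0,0,0]
    - [1,0,-0.02,0,0,0,0]
    - [1,0,-0.02,0,0,0,0]
    - [1,0,-0.02,0,0,0,0]

```text
time: 7.4
tcp_pos: [0.4941, -0.1818, 0.1261]
tool_rot: [0.001, 0.992, -0.127, 0.001]
ft_force: [-0.6, -2.0, 2.5]
gripper_width: 0.0007
finger_force: 1.5
```

```bash
python3 s.py; python3 look.py b
```

```text
t 7.4 tcp_s [-17.7 -98.  126.1] F_s [-0.12 -2.07  2.47] yaw_err 0.0004 tz [ 0.001 -0.002 -1.   ] w 0.00073754236533595 q [-0.48  0.27  1.75 -0.    1.12  1.34]
top plate n 425 [[-8.7, 23.3, 89.3], [33.8, 63.9, 93.1], [71.7, 94.6, 96.3]]
ball 0 0
scene plate n 192 [[-8.8, -19.5, 89.1], [34.6, 16.5, 91.4], [71.7, 94.4, 93.6]]
ball 0 0
```

View pics/b_scene.png

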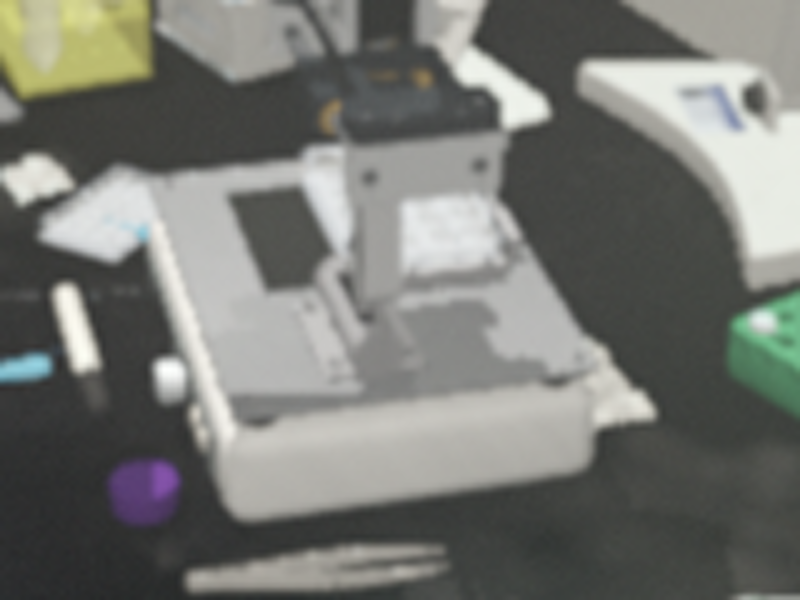

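The finger is at the bolt, at crop (375,290), with the ball hidden behind it. The force is about 2–3 N, so it is in contact, and I'll carry on along the slot.

>>> drive_tool:
  targets:
    - [1,0,-0.015,0,0,0,0]
    - [1,0,-0.015,0,0,0,0]
    - [1,0,-0.015,0,0,0,0]
    - [1,0,-0.015,0,0,0,0]
    - [1,0,-0.015,0,0,0,0]
    - [1,0,-0.015,0,0,0,0]
    - [1,0,-0.015,0,0,0,0]
    - [1,0,0,0,0,0,0]

```text
time: 8.17
tcp_pos: [0.4992, -0.1602, 0.1254]
tool_rot: [-0.0, 0.992, -0.127, 0.0]
ft_force: [-0.2, -1.7, 1.4]
gripper_width: 0.0003
finger_force: 0.7
```

>>> drive_tool:
  targets:
    - [1,0,-0.01,0,0,0,0]
    - [1,0,-0.01,0,0,0,0]
    - [1,0,0,0,0,0,0]

```text
time: 8.42
tcp_pos: [0.5, -0.1566, 0.1254]
tool_rot: [-0.0, 0.992, -0.127, -0.0]
ft_force: [-0.6, -1.7, 0.3]
gripper_width: 0.0004
finger_force: 0.9
```

```bash
python3 s.py
```

```text
t 8.4167 tcp_s [-18.4 -72.2 125.4] F_s [-0.12 -1.8   0.33] yaw_err -0.0001 tz [-0.  0. -1.] w 0.00040622670167375896 q [-0.44  0.27  1.76  0.    1.12  1.39]
```

>>> drive_tool:
  targets:
    - [1,0,-0.01,0,0,0,0]
    - [1,0,-0.01,0,0,0,0]
    - [1,0,0,0,0,0,0]

```text
time: 8.67
tcp_pos: [0.501, -0.1529, 0.1254]
tool_rot: [0.0, 0.992, -0.127, -0.0]
ft_force: [0.1, -2.5, 1.2]
gripper_width: 0.0005
finger_force: 1.1
```

>>> drive_tool:
  targets:
    - [1,0,-0.01,0,0,0,0]
    - [1,0,-0.01,0,0,0,0]
    - [1,0,0,0,0,0,0]

```text
time: 8.92
tcp_pos: [0.5013, -0.1522, 0.1256]
tool_rot: [0.003, 0.992, -0.126, -0.0]
ft_force: [-3.6, -9.7, 2.5]
gripper_width: 0.0001
finger_force: 5.1
```

```bash
python3 s.py
```

```text
t 8.9167 tcp_s [-18.2 -67.6 125.6] F_s [ -1.07 -10.28   2.51] yaw_err 0.0018 tz [-0.002 -0.006 -1.   ] w 9.926166137404376e-05 q [-0.42  0.27  1.76 -0.01  1.12  1.4 ]
```

>>> drive_tool:
  targets:
    - [1,0,0.03,0,0,0,0]
    - [1,0,0.03,0,0,0,0]
    - [1,0,0,-0.12,0,0,0]
    - [1,0,0,-0.13,0,0,0]
    - [1,-0.08,-0.065,0,0,0,0]
    - [1,-0.08,-0.065,0,0,0,0]
    - [1,0,0,0,0,0,0]
    - [1,0,0,0,0,0,0]

```text
time: 9.58
tcp_pos: [0.4741, -0.1267, 0.1754]
tool_rot: [-0.001, 0.992, -0.127, -0.0]
ft_force: [-0.0, 0.5, 0.3]
gripper_width: 0.0005
finger_force: 0.0
```

```bash
python3 s.py; python3 look.py c
```

```text
t 9.5833 tcp_s [-51.  -49.8 175.4] F_s [-0.13  0.46  0.28] yaw_err 0.0005 tz [-0.     0.001 -1.   ] w 0.0005493769761141801 q [-0.4   0.18  1.74  0.    1.22  1.42]
top plate n 27 [[-9.2, 73.9, 89.5], [-0.7, 77.4, 93.3], [16.2, 87.1, 95.7]]
ball 0 0
scene plate n 432 [[-20.5, -19.3, 89.2], [33.1, 36.8, 91.5], [71.4, 94.6, 94.2]]
ball 0 0
```

View pics/c_scene.png

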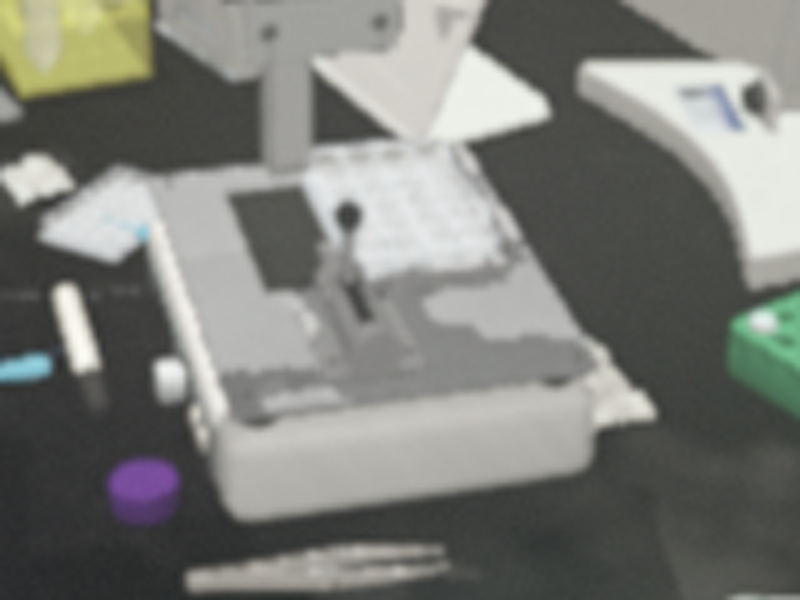

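The ball is at crop (348,213), which is scene pixel (320,203). That matches the position expected with the bolt fully shot, so next I turn the handle.

>>> drive_tool:
  targets:
    - [1,0,0,0.1,0,0,0]
    - [1,0,0,0.1,0,0,0]
    - [1,0,0,0.05,0,0,0]
    - [1,0,0,0,0,0,0]
    - [1,0.03,0,0,0,0,0]
    - [1,0.03,0,0,0,0,0]
    - [1,0.02,0,0,0,0,0]
    - [1,0.02,0,0,0,0,0]
    - [1,0.02,0,0,0,0,0]
    - [1,0.02,0,0,0,0,0]

```text
time: 10.52
tcp_pos: [0.5018, -0.1348, 0.1257]
tool_rot: [0.0, 0.992, -0.127, -0.0]
ft_force: [-1.9, -0.5, -0.6]
gripper_width: 0.0003
finger_force: 0.8
```

>>> drive_tool:
  targets:
    - [1,0.015,0,0,0,0,0]
    - [1,0.015,0,0,0,0,0]
    - [1,0.015,0,0,0,0,0]
    - [1,0.015,0,0,0,0,0]
    - [1,0,0,0,0,0,0]

```text
time: 10.93
tcp_pos: [0.5144, -0.138, 0.1256]
tool_rot: [0.0, 0.992, -0.127, 0.001]
ft_force: [-0.4, -0.2, 0.2]
gripper_width: 0.0005
finger_force: 0.3
```

```bash
python3 s.py
```

```text
t 10.9333 tcp_s [ -9.2 -50.6 125.6] F_s [-0.37 -0.32  0.22] yaw_err -0.0002 tz [ 0.001 -0.    -1.   ] w 0.00047897932620714434 q [-0.39  0.28  1.74  0.    1.12  1.43]
```

>>> drive_tool:
  targets:
    - [1,0.01,0,0,0,0,0]
    - [1,0.01,0,0,0,0,0]
    - [1,0.01,0,0,0,0,0]
    - [1,0.01,0,0,0,0,0]
    - [1,0,0,0,0,0,0]

```text
time: 11.35
tcp_pos: [0.5218, -0.1401, 0.1256]
tool_rot: [0.0, 0.992, -0.127, 0.001]
ft_force: [-0.0, 0.1, -0.4]
gripper_width: 0.0004
finger_force: 0.3
```

>>> drive_tool:
  targets:
    - [1,0.01,0,0,0,0,0]
    - [1,0.01,0,0,0,0,0]
    - [1,0,0,0,0,0,0]

```text
time: 11.6
tcp_pos: [0.5231, -0.1403, 0.1252]
tool_rot: [-0.0, 0.992, -0.127, -0.002]
ft_force: [-4.5, 1.6, 3.4]
gripper_width: 0.0005
finger_force: 2.3
```

```bash
python3 s.py
```

```text
t 11.6 tcp_s [-1.000e-01 -5.060e+01  1.252e+02] F_s [-4.76  0.36  3.43] yaw_err 0.0001 tz [-0.004  0.001 -1.   ] w 0.00048310915486325315 q [-0.39  0.3   1.72 -0.    1.13  1.44]
```

>>> drive_tool:
  targets:
    - [1,0.01,0,0,0,0,0]
    - [1,0.01,0,0,0,0,0]
    - [1,0,0,0,0,0,0]

```text
time: 11.85
tcp_pos: [0.5237, -0.1403, 0.1248]
tool_rot: [-0.001, 0.992, -0.127, -0.006]
ft_force: [-10.4, 2.6, 6.1]
gripper_width: 0.0006
finger_force: 5.1
```

>>> drive_tool:
  targets:
    - [1,-0.04,0,0,0,0,0]
    - [1,-0.06,0,0,0,0,0]
    - [1,-0.1,0,-0.1,0,0,0]
    - [1,-0.15,0,-0.15,0,0,0]
    - [1,-0.15,0,-0.15,0,0,0]
    - [1,-0.15,0,0,0,0,0]
    - [1,-0.15,0,0,0,0,0]
    - [1,0,0,0,0,0,0]
    - [1,0,0,0,0,0,0]

```text
time: 12.6
tcp_pos: [0.3749, -0.1017, 0.2051]
tool_rot: [0.001, 0.992, -0.127, 0.002]
ft_force: [0.7, -0.7, 0.3]
gripper_width: 0.0002
finger_force: 0.0
```

```bash
python3 s.py; python3 look.py d; python3 - <<'E'
from h import *
for x,y,z in((18,-50,.118),(18,-52,.118),(12,-50,.124)): print((proj("scene",np.r_[s2w(x,y),z])-[250,160])*5,(proj("top",np.r_[s2w(x,y),z])-[245,140])*5)
a=cv2.imread("pics/d_scene.png"); b=cv2.imread("pics/d_top.png"); 
cv2.imwrite("pics/d.png",np.hstack([a[50:450,100:500],b[100:500,250:650]]))
E
```

```text
t 12.6 tcp_s [-153.3  -50.6  205.1] F_s [ 0.85 -0.5   0.34] yaw_err -0.0006 tz [ 0.004 -0.001 -1.   ] w 0.00024065238202853915 q [-0.44 -0.01  1.88  0.    1.27  1.38]
top plate n 788 [[-20.4, -19.3, 89.4], [31.1, 35.2, 93.0], [71.3, 94.3, 96.5]]
ball 13 [ 15.5 -50.  124.3]
scene plate n 440 [[-19.5, -19.3, 89.2], [31.2, 37.3, 91.5], [71.6, 94.0, 94.0]]
ball 0 0
[[417.63216138 234.69806114]] [[422.9663656  240.14656024]]
[[418.70040901 236.64236797]] [[426.80726309 241.29227458]]
[[406.19012066 225.62555332]] [[419.75450368 248.69314668]]
```

View pics/d.png

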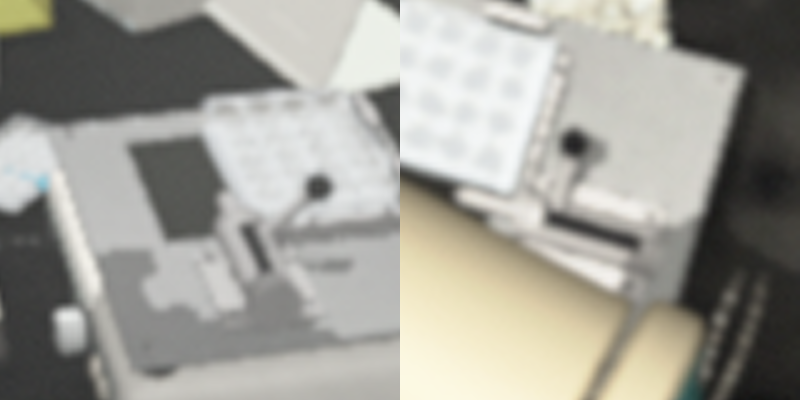

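The ball is at (418,235) in the scene crop and (425,243) in the top crop, both where it should be when locked. The plate is home, the rod lies across its front edge and the robot is clear.

```bash
python3 -c "
from rig import close_job; print(close_job())"
```

```text
the job is handed in; nothing more can be done
None
```

The job is handed in: the plate is fully home against the back stops, the bolt is fully shot across its front edge, and the handle is pushed over to the locked end; the arm touched nothing else and took about 13 s.

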